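# Free the empty ribbon reel with the spindle fork

## Task

The ribbon reel in the counter dispenser is empty. Take the forked spindle tool from its rest, slip its tines over the neck of the sprung spindle between the right-hand lug and the brass collar, press the collar sideways until the spindle tip is out of the lug and push that end down clear of it; lay the tool back on its rest, then take the freed reel out and lay it lengthwise in the tray. Work gently and leave the other goods standing where they are.

Things in the scene. Friction and masses are not known exactly. Their poses are not given: they have to be found in the camera images.
- dispenser: Pale wood counter dispenser, fixed, 118x168 mm, front (-x) to the robot. Origin under the spindle line; x to the back, y left, z up. Spindle line along y at z 73 mm. Left cheek: inner face y +55, hole dia 11, 11 deep. Right lug (brass): y -61 to -67, x -14 to +14, z 63 to 87, hole dia 10, blind; free space under z 63. Shelf overhead: x -16 to +54, z 127 to 137; boxes on it reach z 163.
- lug_face (a point): Middle of the hole in the right lug, on the lug's inner face (dispenser frame 0, -61, 73 mm).
- reel: Empty white reel on its sprung spindle, 0.13 kg, free to spin. Origin at its centre, y along the spindle to the plain left end. Flanges dia 68, 50 mm over their outer faces. Left: shoulder dia 16 to y +54.5, then a tip dia 7, 10 long, to be drawn out toward -y. Right: sleeve dia 13 to y -37.5, then the sprung rod. Freed, it drops on two rails (tops 24 mm up) and leans 0.2 to 0.26 rad, right end low.
- spring_tip (a joint): How far the sprung rod is pressed into the reel, m: 0 out (5.5 mm of tip in the lug), 0.0075 bottomed; above 0.006 the tip has left the lug's hole. Spring 3 N at 0, 6 N bottomed; friction adds some newtons on the tool.
- neck (a point): Middle of the sprung rod's bare neck: dia 8 mm, 10 mm long between the lug's inner face and the brass collar (dia 16, 4 mm thick) on the reel's side of it. Moves with the sprung rod. It hangs 1 to 2 mm below the hole's middle.
- tip_end (a point): Outer end of the sprung rod (dia 8 mm), 10.5 mm beyond the neck point.
- fork: Forked spindle tool, 167 mm, 0.09 kg. Origin between the tine ends, z up along the tool to the handle. Two steel tines in its x-z plane, 4 mm thick along y, 21 mm wide over all (26 at the flared ends); slot between them 11 mm wide (mouth about 18), its bottom at z 20 mm. Shank dia 9, brass guard at z 70 to 74, dark wood handle z 74 to 165, 16 (x) by 14 mm (y): pinch across y.
- fork_grip (a point): Where to grip the handle: 125 mm from the tine ends, on the tool's axis; the rest reaches up to z 94 mm of the tool.
- fork_rest: Pale wooden slanted tool rest, fixed, base 110x62x10 mm; origin under its middle, x forward. The fork lies in two cradles open upward, handle leaning toward the rest's -x at 30 degrees (0.52 rad) from vertical, guard resting on the lower cradle, fork y along rest y.
- rest_home (a point): Where the fork's origin lies when it is on its rest (rest frame 25, 0, 30 mm).
- tray: Open brown wooden tray for empties, fixed, 112x184x30 mm, walls 6 mm, floor 6 mm up, so the reel's centre lies 40 mm up in it; origin under its middle, y along its length.
- clip_jar: Clip-top glass jar of bath salts, 90x84x121 mm; bystander, origin at the centre of its underside.
- soap_1: Small pink boxed soap, 56x78x26 mm; bystander, origin at the centre of its underside.
- soap_3: Small lilac boxed soap, 56x78x26 mm; bystander, origin at the centre of its underside.
- floral_bottle: White bottle with flowers, 50x63x171 mm; bystander, origin at the centre of its underside.
- floral_tube_2: Lilac cosmetic tube standing on its cap, 40x61x151 mm; bystander, origin at the centre of its underside.
- round_tin: Round floral slip-lid tin, 74x74x32 mm; bystander, origin at the centre of its underside.

How it is judged (in metres and radians):
On the way, in this order (a step that is already met when the one before it is completed fails the run):
1. the fork presses the sprung rod in far enough to clear the lug, the reel still hanging between its bearings (value of joint spring_tip above 0.005 m and contact force between fork and reel above 1.5 N and z of reel in the frame of dispenser above 0.055 m).
2. the sprung end is below the lug, the rod out again (z of tip_end in the frame of dispenser below 0.057 m and value of joint spring_tip below 0.003 m and contact force between fork and reel below 0.05 N), for 0.2 s.
3. the fork is back on its rest, let go (distance between fork and rest_home below 0.012 m and angle between the z axis of fork and the z axis of fork_rest, either way round below 0.65 rad and contact force between the fingers and fork below 0.05 N), for 0.2 s.
At the end, for the whole second after the job is handed in: The reel lies at rest in the tray, centre within 30 mm across and 35 mm along of the tray's middle, spindle within 20 degrees of the tray's length; the fork lies still on its rest, tine ends within 12 mm of home, leaning under 37 degrees; both let go (all of step 3 and x of reel in the frame of tray between -0.03 and 0.03 m and y of reel in the frame of tray between -0.035 and 0.035 m and z of reel in the frame of tray between 0.03 and 0.05 m and angle between the y axis of reel and the y axis of tray, either way round below 0.35 rad and linear speed of each of reel, fork below 0.02 m/s and contact force between the fingers and reel below 0.05 N); the robot touches nothing.
It fails at once if another item is shifted by more than 25 mm or knocked over (distance of any of clip_jar, soap_1, soap_3, floral_bottle, floral_tube_2, round_tin from where it was at the start of the episode above 0.025 m or angle between any of clip_jar, soap_1, soap_3, floral_bottle, floral_tube_2, round_tin's own z axis and vertical above 0.4 rad).
It fails at once if the fork bears on the reel or the dispenser with more than 60 N (contact force between fork and reel above 60 N or contact force between fork and dispenser above 60 N).
It also fails if it takes over 66 s, if anything falls off the work surface, if the arm or the gripper's body presses on something with over 40 N, if the wrist force passes 120 N, or if a joint passes its speed limit or range.

## Robot

A 6-joint arm with a two-finger parallel gripper is mounted at the origin on a cart in front of the work surface, level with it; the furniture and walls round the work are solid. World frame = base frame: x ahead of the robot, y to its left, z up, the work surface at z = 0. Lengths are in mm, angles in degrees, forces in N, time in s.
With the tool pointing down it reaches from about 350 to 850 mm from the base axis. Payload 8.1 kg.
Tool frame: the origin (TCP) lies between the finger pads; the fingertips stand 22 mm ahead of it and the grasp point (between the pads) lies 3 mm ahead of it; z points along the fingers, y is the line along which they close (so a half turn about z gives the same grasp; the last joint's range is limited). The gripper opens to 85 mm and grips with 20 to 120 N. Pads are 22 mm wide; open, the fingers measure 114 mm over their backs; the gripper's body (76 mm by 85 mm) begins 54 mm behind the grasp point. The pads swing forward as they close: fully open they stand 13 mm farther back than shut.
Start: joints at [-73.419, 7.471, 85.268, -0, 87.261, -4.893], TCP at [219.672, -558.346, 253.292] pointing down, gripper open.
Joint ranges: [-169.43, 169.43], [-51.17, 129.36], [1.28, 143.12], [-76.62, 256.62], [0, 156.53], [-152.29, 152.29]. Speed limits (degrees/s): [136.94, 136.94, 159.86, 180, 180, 180].

## Interface

Orientations are given as [roll, pitch, yaw] about the fixed x, y, z axes, in that order (R = Rz(yaw) Ry(pitch) Rx(roll)).
In Python, from bench import r, vision gives the robot as it stands.
- The arm moves only by the tool step_arm, never from a script. Its argument "targets" is a list that holds one entry, the list of rows, each a list of 6 numbers: the shift along the world's x, y, z in mm, then the turn, a rotation vector about the world's x, y, z in rad. In form: [[[x, y, z, rx, ry, rz], ...]]. A call has 1 to 12 rows; each row is the pose to reach, as a shift and turn from the pose commanded when the call began; what a row does not reach only later rows make up. A row lasts 1/12 s, in which the tool goes at most 41.7 mm and 7.16 degrees, less where a joint would pass 70% of its speed; a pose out of reach is approached as far as the arm can. A call with a gripper value outside its range is refused whole. "fingers" is the gripper's target within -1 to 1 (shut at 1, half-way at 0, fully open at -1), set as the call begins (left out, the last holds). The fingers move at their own pace and stop on an object; "newtons" is the grip in N (left out, the last holds). Time passes only in rows, so rows that repeat a pose let the fingers close. It gives the time, the measured TCP pose, the force, the opening and the grip force at its end, in the units of the state.
- r.sense(): the state, without advancing time (a new reading comes with each control period).
- vision.snapshot(name): name is "scene" or "top" or "wrist"; returns a dict with "img" (420x560x3 uint8, blue, green, red), "mtx" (3x3 intrinsics, pixels), "eye" and "attitude" of the camera in the world. Camera axes: x right, y up, looking along -z (the intrinsics and any distortion apply to the point x, -y, -z); pixel columns grow to the right and rows downward; lengths in mm; the calibration is good to about 2 mm. A picture is of the moment at which its call begins. There is no depth.
- r.hand_in(): hands the job in; it is judged then, once.
The state is a dict: "time": time; "joint_pos": joint angles; "qd": joint speeds; "joint_efforts": joint torques, N m; "tool_pos": TCP position; "tcp_rot": TCP orientation; "ft_force": force on the tool from outside, world axes, zero at the start; "wrist_torque": the same for the moment, N m; "finger_gap": finger opening in mm; "grip_force": force on a finger pad.
Only numpy, scipy, OpenCV 4.12 (cv2) and the standard library are available. Lean on these libraries where they do the work, as an engineer would, in place of code of your own. Each camera call takes 0.05 s, during which the arm holds its last target. There are 200 camera calls.

## Working session

There is one attempt and no reset: what is moved stays moved. The work goes in short steps, Python scripts to look and compute and a tool call to move; the robot and the scene stay as the last step left them, time stands still between calls to the robot, and variables do not carry over. Pictures are saved under pics/ and viewed, at most 10 in all, crops included, and the job is handed in when it is done.

Besides the shell and the picture viewer there is one more tool, called after "Emit:" by a JSON object that holds its "method" and its "body". step_arm: Moves the arm, as the interface text tells. Its arguments: {"type":"object","properties":{"targets":{"type":"array"},"fingers":{"type":"number"},"newtons":{"type":"number"}},"required":["targets"]}

```bash
mkdir -p pics; ls; cat > h.py <<'E'
import numpy as np, cv2
from scipy.spatial.transform import Rotation as R
from bench import r, vision
def snap(n,f):
    s=vision.snapshot(n); cv2.imwrite('pics/'+f+'.png',s['img']); np.savez('pics/'+f+'.npz',**{k:np.array(s[k]) for k in s}); return s
E
python3 - <<'E'
from h import *
for n in("scene","top"):
    s=snap(n,n+'0'); print(n,{k:np.array(s[k]).round(3).tolist() for k in s if k!='img'})
print(r.sense())
a=cv2.imread('pics/scene0.png');b=cv2.imread('pics/top0.png')
E
```

```text
pics
scene {'mtx': [[456.292, 0.0, 273.003], [0.0, 456.292, 207.406], [0.0, 0.0, 1.0]], 'eye': [-380.191, 959.751, 910.415], 'attitude': [58.73, 0.447, -137.699]}
top {'mtx': [[480.626, 0.0, 281.655], [0.0, 480.626, 209.43], [0.0, 0.0, 1.0]], 'eye': [-407.716, 323.792, 1352.157], 'attitude': [38.165, 1.022, -110.523]}
{'time': 0.1, 'joint_pos': array([-7.34205321e+01,  7.51239205e+00,  8.53240140e+01, -2.12704002e-03,
        8.72613414e+01, -4.89446734e+00]), 'qd': array([-0.10888335, -0.07891228, -0.19288988,  0.09834448, -0.03750415,
        0.0076567 ]), 'joint_efforts': array([ 9.52011433e-04, -5.70955467e+01, -5.01941264e+01, -1.70262770e-04,
        8.17319553e-03, -2.85669438e-05]), 'tool_pos': array([ 219.50863354, -557.90459861,  252.32316426]), 'tcp_rot': array([-1.79902428e+02, -6.22319140e-03,  2.14740334e+01]), 'ft_force': array([ 0.55644101, -0.24308608, -0.51955118]), 'wrist_torque': array([0.03000249, 0.0245441 , 0.03275052]), 'grip_force': 0.0, 'finger_gap': 85.36025633806321}
```

View pics/scene0.png

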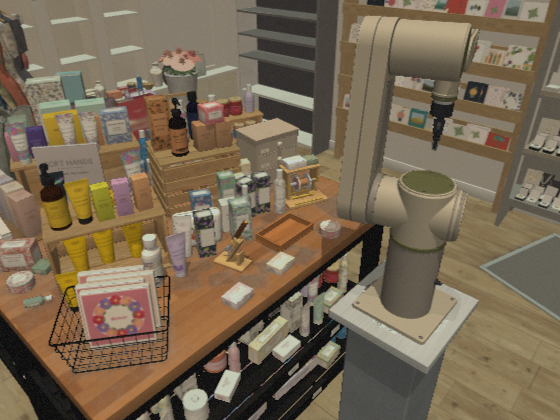

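View pics/top0.png

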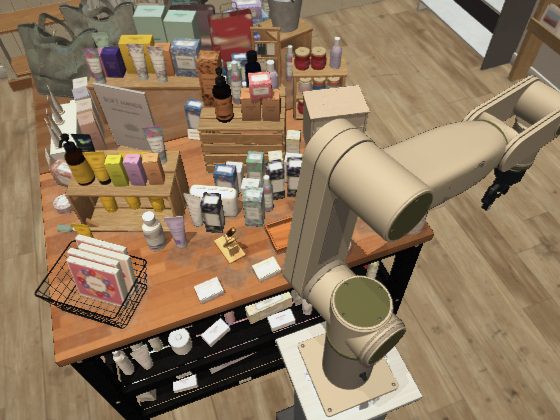

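Scene view: fork on its rest near (236,252), tray (286,232), dispenser with the white reel (303,182), jar (330,229), soaps (281,262) and (237,294). In the top view the arm hides the tray's right part and the dispenser.

```bash
cat >> h.py <<'E'
def load(f): return np.load('pics/'+f+'.npz')
def ray(s,u,v):
    d=np.linalg.solve(s['mtx'],[u,v,1]); return R.from_euler('xyz',s['attitude'],degrees=True).as_matrix()@(d*[1,-1,-1])
def onz(s,u,v,z):
    d=ray(s,u,v); return s['eye']+d*(z-s['eye'][2])/d[2]
def proj(s,p):
    c=R.from_euler('xyz',s['attitude'],degrees=True).as_matrix().T@(np.array(p)-s['eye']); q=s['mtx']@(c*[1,-1,-1]); return q[:2]/q[2]
def tri(views):
    A=np.zeros((3,3));b=np.zeros(3)
    for s,u,v in views:
        d=ray(s,u,v);d/=np.linalg.norm(d);P=np.eye(3)-np.outer(d,d);A+=P;b+=P@s['eye']
    p=np.linalg.solve(A,b); return p,[np.hypot(*(proj(s,p)-[u,v])).round(1) for s,u,v in views]
E
python3 - <<'E'
from h import *
s=load('scene0');t=load('top0')
for n,v,z in[('rest',(233,261),5),('tray',(286,231),30),('disp',(305,197),0),('jar',(330,235),0),('soap',(281,262),26),('soap3',(237,294),26)]:print(n,onz(s,*v,z).round())
print('rest t',onz(t,231,248,5).round(),'soap t',onz(t,268,268,26).round())
a=s['img'][140:285,200:350];cv2.imwrite('pics/c0.png',cv2.resize(a,None,fx=4,fy=4,interpolation=cv2.INTER_CUBIC)[:,:600])
E
```

```text
rest [502. 192.   5.]
tray [463. -22.  30.]
disp [ 592. -288.    0.]
jar [ 360. -139.    0.]
soap [366. 113.  26.]
soap3 [362. 307.  26.]
rest t [500. 192.   5.] soap t [369. 105.  26.]
```

View pics/c0.png

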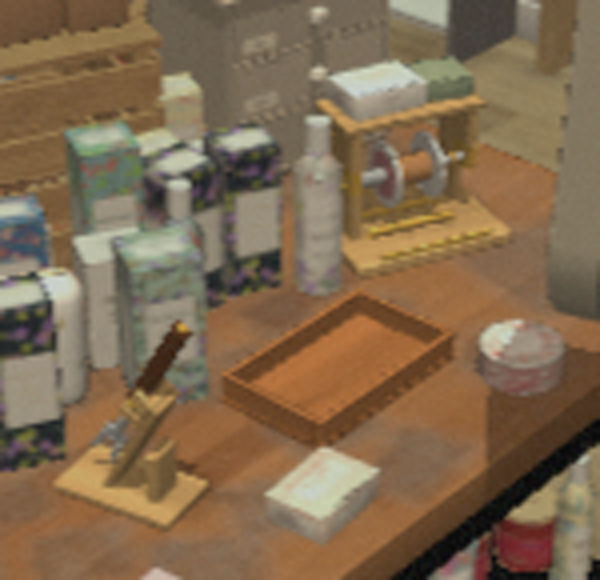

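Crop: tray corners (222,378), (318,440), (455,345), (360,297); dispenser base front edge (352,272)–(510,238); reel with brass parts at (400,170); rest base corners (55,483), (165,527), (208,490); handle top at (180,328).

```bash
python3 - <<'E'
from h import *
s=load('scene0')
def P(n,l,z):
    q=np.array([onz(s,200+u/4,140+v/4,z) for u,v in l]);d=np.diff(q,axis=0)
    print(n,q.round().tolist(),np.hypot(d[:,0],d[:,1]).round(),np.degrees(np.arctan2(d[:,1],d[:,0])).round(1))
P('tray',[(222,378),(318,440),(455,345),(360,297)],30)
P('rest',[(55,483),(165,527),(208,490)],10)
P('disp',[(352,272),(510,238)],8)
P('shelf',[(345,105),(485,98)],137)
E
```

```text
tray [[526.0, 62.0, 30.0], [407.0, 74.0, 30.0], [410.0, -109.0, 30.0], [522.0, -113.0, 30.0]] [119. 182. 113.] [174.5 -89.2  -2.5]
rest [[544.0, 236.0, 10.0], [439.0, 216.0, 10.0], [446.0, 161.0, 10.0]] [107.  55.] [-169.2  -82.3]
disp [[580.0, -169.0, 8.0], [506.0, -320.0, 8.0]] [168.] [-116.1]
shelf [[648.0, -237.0, 137.0], [557.0, -337.0, 137.0]] [136.] [-132.2]
```

Emit:
{"method": "step_arm", "body": {"targets": [[[0, 0, 42, 0, 0, 0], [20, 40, 84, 0, 0, 0], [50, 80, 120, 0, 0, 0], [80, 120, 130, 0, 0, 0], [110, 160, 130, 0, 0, 0], [140, 200, 130, 0, 0, 0], [170, 240, 130, 0, 0, 0], [200, 280, 130, 0, 0, 0], [220, 320, 130, 0, 0, 0], [230, 360, 130, 0, 0, 0], [230, 390, 130, 0, 0, 0], [230, 400, 130, 0, 0, 0]]]}}

```text
time: 1.1
tool_pos: [440.9, -186.8, 382.4]
tcp_rot: [-180.0, 0.0, 21.5]
ft_force: [1.7, 0.0, 0.8]
finger_gap: 85.5
grip_force: 0.0
```

```bash
python3 - <<'E'
from h import *
s=snap('wrist','w1');print({k:np.array(s[k]).round(2).tolist() for k in s if k!='img'})
E
```

```text
{'mtx': [[311.76, 0.0, 277.12], [0.0, 311.76, 211.8], [0.0, 0.0, 1.0]], 'eye': [506.19, -163.16, 503.46], 'attitude': [-15.74, 0.01, -68.52]}
```

View pics/w1.png

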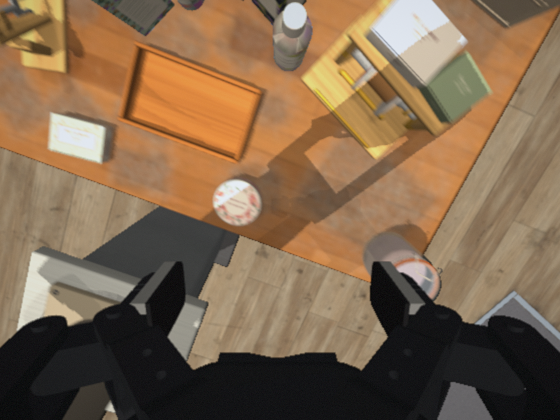

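Wrist view: tray corners (137,43), (265,90), (240,160), (120,122); dispenser front edge (302,80)–(378,158), reel glimpsed at (400,90); jar (400,262); tin (238,202); soap (78,138); rest at upper left (35,40). Go above the rest.

Emit:
{"method": "step_arm", "body": {"targets": [[[-2, 35, -5, 0, 0, -0.02], [-4, 70, -10, 0, 0, -0.05], [-6, 105, -20, 0, 0, -0.1], [-8, 140, -30, 0, 0, -0.15], [-10, 175, -40, 0, 0, -0.187], [-12, 210, -50, 0, 0, -0.187], [-14, 245, -60, 0, 0, -0.187], [-16, 280, -70, 0, 0, -0.187], [-20, 315, -82, 0, 0, -0.187], [-20, 348, -82, 0, 0, -0.187], [-20, 348, -82, 0, 0, -0.187], [-20, 348, -82, 0, 0, -0.187]]]}}

```text
time: 2.15
tool_pos: [419.9, 160.5, 300.4]
tcp_rot: [180.0, 0.1, 11.0]
ft_force: [0.3, -0.5, -0.2]
finger_gap: 85.8
grip_force: 0.0
```

```bash
python3 - <<'E'
from h import *
s=snap('wrist','w2');print({k:np.array(s[k]).round(2).tolist() for k in s if k!='img'},r.sense()['tool_pos'])
E
```

```text
{'mtx': [[311.76, 0.0, 277.12], [0.0, 311.76, 211.8], [0.0, 0.0, 1.0]], 'eye': [488.75, 172.19, 421.3], 'attitude': [-15.79, -0.04, -79.02]} [420.26363136 159.40744845 300.64926021]
```

View pics/w2.png

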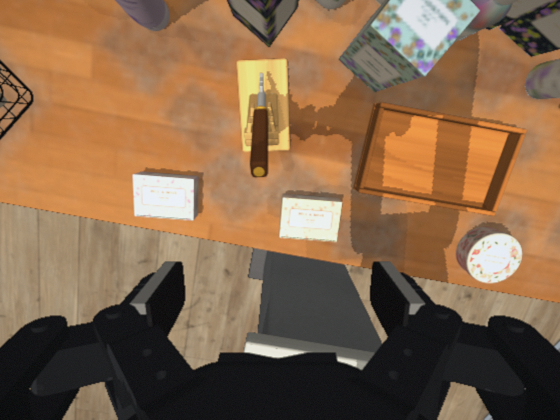

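The rest base spans (237,60)–(287,59)–(290,150)–(243,151); dark handle runs from (260,110) to its end (260,171); steel tines near (262,78).

```bash
python3 - <<'E'
from h import *
s=load('w2')
q=np.array([onz(s,*p,10) for p in[(237,60),(287,59),(290,150),(243,151)]]);print(q.round(1).tolist(),q.mean(0).round(1))
hsv=cv2.cvtColor(s['img'],cv2.COLOR_BGR2HSV);m=((hsv[...,2]<75)).astype(np.uint8);m[:95]=0;m[190:]=0;m[:,:235]=0;m[:,285:]=0
ys,xs=np.nonzero(m);print(len(xs),xs.min(),xs.max(),ys.min(),ys.max());pts=np.c_[xs,ys].astype(np.float32)
print(cv2.minAreaRect(pts),cv2.fitLine(pts,2,0,.01,.01).ravel())
c=q.mean(0)[:2]
for yaw in(9,11,13):
    a=np.radians(yaw);f=np.array([np.cos(a),np.sin(a)])
    o=np.r_[c+25*f,30];ax=np.r_[-.5*f,.866]
    print(yaw,[(t,(o+t*ax).round(),proj(s,o+t*ax).round(1)) for t in(0,74,125,165)])
print('soaps',onz(s,311,217,26),onz(s,165,196,26))
for n,l in(('tray',[(381,105),(524,127),(494,213),(357,190)]),):
    t=np.array([onz(s,*p,30) for p in l]);d=np.roll(t,-1,0)-t;print(n,t.round().tolist(),t.mean(0).round(),np.degrees(np.arctan2(d[:,1],d[:,0])).round(1))
E
```

```text
[[552.0, 233.4, 10.0], [564.6, 174.5, 10.0], [459.7, 149.2, 10.0], [446.8, 208.9, 10.0]] [505.8 191.5  10. ]
420 251 267 110 175
((259.2238464355469, 142.50770568847656), (15.645874977111816, 65.37493896484375), 1.9749338626861572) [ 1.8015152e-01 -9.8363888e-01  2.6061667e+02  1.4845000e+02]
9 [(0, array([530., 195.,  30.]), array([264.2,  83.3])), (74, array([494., 190.,  94.]), array([260.8, 114.9])), (125, array([469., 186., 138.]), array([257.7, 143.6])), (165, array([449., 183., 173.]), array([254.7, 171.9]))]
11 [(0, array([530., 196.,  30.]), array([263.4,  83.3])), (74, array([494., 189.,  94.]), array([261.2, 114.9])), (125, array([469., 184., 138.]), array([259.2, 143.7])), (165, array([449., 181., 173.]), array([257.3, 171.9]))]
13 [(0, array([530., 197.,  30.]), array([262.7,  83.3])), (74, array([494., 189.,  94.]), array([261.6, 114.9])), (125, array([469., 183., 138.]), array([260.7, 143.6])), (165, array([450., 179., 173.]), array([259.8, 171.9]))]
soaps [380.5846228  105.22349755  26.        ] [372.3013276  297.63423621  26.        ]
tray [[533.0, 55.0, 30.0], [542.0, -123.0, 30.0], [432.0, -128.0, 30.0], [428.0, 56.0, 30.0]] [484. -35.  30.] [ -87.2 -177.3   91.4   -0.7]
```

Emit:
{"method": "step_arm", "body": {"targets": [[[20, 10, -35, 0, 0, 0.04], [40, 20, -70, 0, 0, 0.04], [49, 23, -100, 0, 0, 0.04], [49, 23, -125, 0, 0, 0.04], [49, 23, -145, 0, 0, 0.04], [49, 23, -159, 0, 0, 0.04], [49, 23, -159, 0, 0, 0.04], [49, 23, -159, 0, 0, 0.04]]]}}

```text
time: 2.87
tool_pos: [469.3, 180.8, 141.6]
tcp_rot: [180.0, 0.1, 13.0]
ft_force: [-0.7, -1.1, 0.3]
finger_gap: 85.3
grip_force: 0.0
```

Emit:
{"method": "step_arm", "body": {"targets": [[[0, 0, 0, 0, 0, 0], [0, 0, 0, 0, 0, 0], [0, 0, 0, 0, 0, 0], [0, 0, 0, 0, 0, 0], [0, 0, 0, 0, 0, 0], [0, 0, 0, 0, 0, 0], [0, 0, 0, 0, 0, 0], [0, 0, 0, 0, 0, 0], [0, 0, 0, 0, 0, 0], [0, 0, 0, 0, 0, 0]]], "fingers": 1, "newtons": 60}}

```text
time: 3.7
tool_pos: [469.5, 183.8, 142.6]
tcp_rot: [-179.8, -0.1, 13.1]
ft_force: [-1.9, 6.7, 1.9]
finger_gap: 13.2
grip_force: 58.0
```

```bash
python3 - <<'E'
from h import *
s=load('w1');
P=[(302,80),(378,158)]
q=np.array([onz(s,*p,8) for p in P]);d=q[1]-q[0];print(q.round(1),np.hypot(*d[:2]),np.degrees(np.arctan2(d[1],d[0])))
cv2.imwrite('pics/c1.png',cv2.resize(s['img'][0:200,280:510],None,fx=3.4,fy=3,interpolation=cv2.INTER_CUBIC))
print('jar',onz(s,415,275,118),onz(s,395,250,0))
E
```

```text
[[ 577.6 -174.4    8. ]
 [ 516.3 -329.8    8. ]] 167.0724407785855 -111.54957576906027
jar [ 390.63205076 -410.41295979  118.        ] [ 384.96768867 -430.89431719    0.        ]
```

View pics/c1.png

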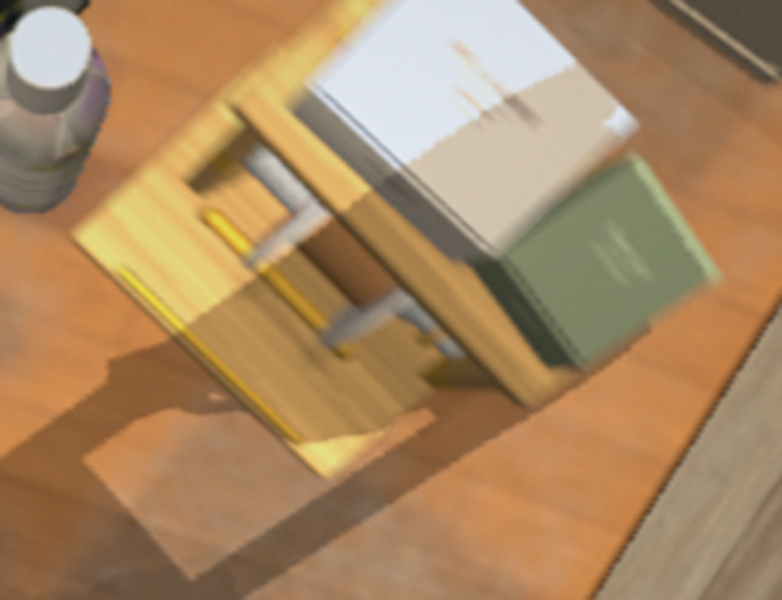

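Crop shows both flanges at (285,235) and (365,315), the right rod/collar at about (430,330) and lug near (455,350), partly under the shelf's front edge. Fork is gripped (13.2 mm); lift it while I estimate the neck.

Emit:
{"method": "step_arm", "body": {"targets": [[[0, 0, 8, 0, 0, 0], [0, 0, 18, 0, 0, 0], [0, 0, 32, 0, 0, 0], [0, 0, 50, 0, 0, 0], [0, 0, 70, 0, 0, 0], [0, 0, 90, 0, 0, 0], [0, 0, 110, 0, 0, 0], [0, 0, 125, 0, 0, 0], [0, 0, 130, 0, 0, 0], [0, 0, 130, 0, 0, 0]]]}}

```text
time: 4.53
tool_pos: [470.2, 182.4, 273.5]
tcp_rot: [-180.0, -0.2, 13.1]
ft_force: [0.4, 0.4, -1.9]
finger_gap: 13.1
grip_force: 61.9
```

```bash
python3 - <<'E'
from h import *
s=load('w1');c=load('scene0')
print(onz(s,280+455/3.4,350/3,73),onz(c,315,179.3,73), tri([(s,280+455/3.4,350/3),(c,315,179.3)]))
print('left sh',onz(s,280+262/3.4,160/3,73),onz(c,293,185,73))
y=np.radians(-21.5);X=np.array([np.cos(y),np.sin(y),0]);
q=np.array([547,-252.,0]);p=onz(s,280+455/3.4,350/3,73)
print('x of p from front edge',(p-q)@X, 'y',(p-q)@[-X[1],X[0],0])
# shelf front bottom/top edge ends in w1, z=137 top
e=np.array([onz(s,280+u/3.4,v/3,137) for u,v in((237,95),(530,405))]);print(e,[((k-q)@X,(k-q)@[-X[1],X[0],0]) for k in e])
E
```

```text
[ 580.87899028 -327.71883281   73.        ] [ 572.43847178 -322.58999932   73.        ] (array([ 580.84009588, -331.28001477,   66.4917929 ]), [np.float64(1.2), np.float64(0.4)])
left sh [ 622.22883332 -225.19380595   73.        ] [ 606.88530263 -229.49659211   73.        ]
x of p from front edge 59.27265285408872 y -58.03344077406035
[[ 620.86389175 -199.87511496  137.        ]
 [ 561.23405059 -336.24011871  137.        ]] [(np.float64(49.620428212839755), np.float64(75.5691157110776)), (np.float64(44.11771758073327), np.float64(-73.16168937420949))]
```

```bash
cat >> h.py <<'E'
def dead(yaw,th): # tool attitude: pointing down, yaw, leaning back by th deg
    a=np.radians(yaw);Y=[-np.sin(a),np.cos(a),0]
    return R.from_rotvec(-np.radians(th)*np.array(Y))*R.from_euler('xyz',[180,0,yaw],degrees=True)
def rel(Rt,pt=None):
    st=r.sense();q=R.from_euler('xyz',st['tcp_rot'],degrees=True)
    return (Rt*q.inv()).as_rotvec().round(3).tolist(), None if pt is None else (np.array(pt)-st['tool_pos']).round(1).tolist()
E
python3 - <<'E'
from h import *
print(rel(dead(-21.5,0)),rel(dead(-21.5,25),[452,-274.5,172]))
E
```

```text
([0.0, 0.003, -0.603], None) ([-0.032, -0.439, -0.594], [-18.2, -456.9, -101.5])
```

Emit:
{"method": "step_arm", "body": {"targets": [[[-5, -30, 15, 0, 0, -0.1], [-10, -65, 25, 0, 0, -0.2], [-20, -100, 30, 0, 0, -0.3], [-30, -135, 30, 0, 0, -0.4], [-40, -170, 30, 0, 0, -0.5], [-40, -205, 30, 0, 0, -0.6], [-40, -240, 30, 0, 0, -0.6], [-40, -275, 30, 0, 0, -0.6], [-40, -310, 30, 0, 0, -0.6], [-40, -345, 20, 0, 0, -0.6], [-40, -380, 10, 0, 0, -0.6], [-40, -400, 0, 0, 0, -0.6]]]}}

```text
time: 5.53
tool_pos: [428.4, -220.7, 269.9]
tcp_rot: [180.0, 0.1, -21.4]
ft_force: [0.8, 0.9, -1.2]
finger_gap: 13.1
grip_force: 61.8
```

```bash
python3 - <<'E'
from h import *
print(r.sense()['tool_pos'],rel(dead(-21.5,25),[452,-274.5,172]))
E
```

```text
[ 428.44846675 -220.744839    269.8892708 ] ([-0.16, -0.408, -0.001], [23.6, -53.8, -97.9])
```

Emit:
{"method": "step_arm", "body": {"targets": [[[0, -10, -5, -0.035, -0.09, 0], [0, -20, -15, -0.07, -0.18, 0], [0, -35, -30, -0.1, -0.27, 0], [5, -50, -50, -0.14, -0.36, 0], [15, -53, -70, -0.16, -0.408, 0], [22, -54, -90, -0.16, -0.408, 0], [23.6, -54, -98, -0.16, -0.408, 0], [23.6, -54, -98, -0.16, -0.408, 0], [23.6, -54, -98, -0.16, -0.408, 0]]]}}

```text
time: 6.28
tool_pos: [452.8, -271.3, 173.3]
tcp_rot: [-180.0, -25.0, -21.3]
ft_force: [-0.7, -0.6, 0.4]
finger_gap: 12.8
grip_force: 61.7
```

```bash
python3 - <<'E'
from h import *
s=snap('wrist','w3');snap('scene','s3');print(s['eye'],s['attitude'],r.sense()['tool_pos'])
E
```

```text
[ 464.6478412  -276.7246054   312.01661176] [ 9.29684778e+00 -3.79594523e-02 -1.11293701e+02] [ 453.78353408 -272.14545073  175.46017536]
```

View pics/w3.png

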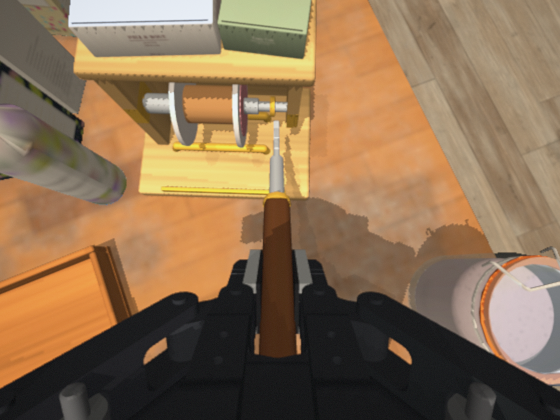

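View shows the reel under the shelf: flanges at (180,112), (240,112), collar/neck around (270,106), lug near (292,105), and the fork tines pointing up to (277,125). I'll zoom in there.

```bash
python3 - <<'E'
from h import *
s=load('w3');cv2.imwrite('pics/c3.png',cv2.resize(s['img'][75:165,215:325],None,fx=6.5,fy=6.5,interpolation=cv2.INTER_CUBIC))
E
```

```text
(no output)
```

View pics/c3.png

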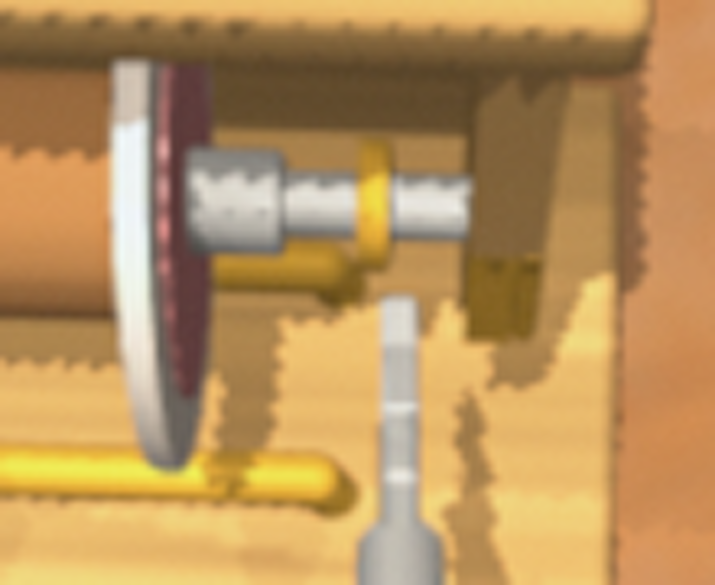

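Crop: collar's right edge x=392, lug's inner face x=470, neck centre at (431,207); the tines seen edge-on, end at (399,297), shank base (400,560).

```bash
cat >> h.py <<'E'
def fork(st=None,ang=30):
    st=st or r.sense();Q=R.from_euler('xyz',st['tcp_rot'],degrees=True).as_matrix()
    tz=Q[:,2];tx=Q[:,0];c,k=np.cos(np.radians(ang)),np.sin(np.radians(ang))
    ax=-c*tz-k*tx                 # toward handle
    up=c*tx-k*tz
    g=st['tool_pos']+3*tz
    return g-125*ax,ax,up,Q[:,1]
E
python3 - <<'E'
from h import *
s=load('w3');o,ax,up,ty=fork();print('o',o.round(1),ax.round(3),up.round(3),ty.round(3))
c=lambda p:((proj(s,p)-[215,75])*6.5).round()
print('tips up/low/mid',c(o+11*up),c(o-11*up),c(o),'slot bottom',c(o+20*ax),'guard',proj(s,o+72*ax), 'handle end',proj(s,o+165*ax))
f=lambda u,v,z:onz(s,215+u/6.5,75+v/6.5,z)
n=f(431,207,71.5);a=f(237,202,73);b=f(470,207,72)
print('neck',n.round(1),'sleeve',a.round(1),'lug',b.round(1));d=a-b;print(np.hypot(*d[:2]),np.degrees(np.arctan2(d[1],d[0])))
q=np.array([f(u,v,8) for u,v in((610,790),)]);print(q)
e=np.array([onz(s,*p,8) for p in((140,195),(310,197))]);print(e,np.degrees(np.arctan2(*(e[0]-e[1])[[1,0]])))
# rails ends etc
print('err neck-o',(n-o).round(1),'along ax',(n-o)@ax,'up',(n-o)@up,'ty',(n-o)@ty)
E
```

```text
o [ 550.6 -310.   101.4] [-0.765  0.299  0.571] [ 0.532 -0.206  0.821] [-0.363 -0.932  0.001]
tips up/low/mid [400. 281.] [401. 457.] [401. 372.] slot bottom [400. 477.] guard [276.41998599 202.43940852] handle end [275.88458155 389.74729277]
neck [ 582.  -326.4   71.5] sleeve [ 590.8 -303.4   73. ] lug [ 580.  -330.9   72. ]
29.515646555946326 68.43721655297388
[[ 513.82019904 -330.027692      8.        ]]
[[ 576.36137116 -173.81285278    8.        ]
 [ 512.96832166 -330.92082403    8.        ]] 68.02592953129698
err neck-o [ 31.4 -16.4 -29.9] along ax -45.99557286100925 up -4.40571801840624 ty 3.799952977263337
```

Emit:
{"method": "step_arm", "body": {"targets": [[[-3, -2.9, -2.5, 0, 0, 0], [-3, -2.9, -2.5, 0, 0, 0], [0.8, -4.4, -5.4, 0, 0, 0], [4.7, -5.9, -8.2, 0, 0, 0], [8.5, -7.4, -11, 0, 0, 0], [12.3, -8.9, -13.9, 0, 0, 0], [16, -10.4, -16.8, 0, 0, 0], [20, -11.9, -19.6, 0, 0, 0], [22.2, -12.8, -21.3, 0, 0, 0], [22.2, -12.8, -21.3, 0, 0, 0], [22.2, -12.8, -21.3, 0, 0, 0]]]}}

```text
time: 7.3
tool_pos: [475.3, -284.5, 152.4]
tcp_rot: [180.0, -25.1, -21.3]
ft_force: [0.4, -0.3, -0.5]
finger_gap: 13.0
grip_force: 61.7
```

```bash
python3 - <<'E'
from h import *
s=snap('wrist','w4');o,ax,up,ty=fork();st=r.sense();print(st['ft_force'],st['tool_pos']);n=np.array([582,-326.4,71.5])
print((n-o)@ax,(n-o)@up,(n-o)@ty)
cv2.imwrite('pics/c4.png',cv2.resize(s['img'][70:160,215:325],None,fx=6.5,fy=6.5,interpolation=cv2.INTER_CUBIC))
E
```

```text
[ 0.78056128  0.03906547 -0.91565357] [ 475.28301552 -284.55065077  152.59372933]
-12.812952319963642 0.6043318997583995 0.12879710165677133
```

View pics/c4.png

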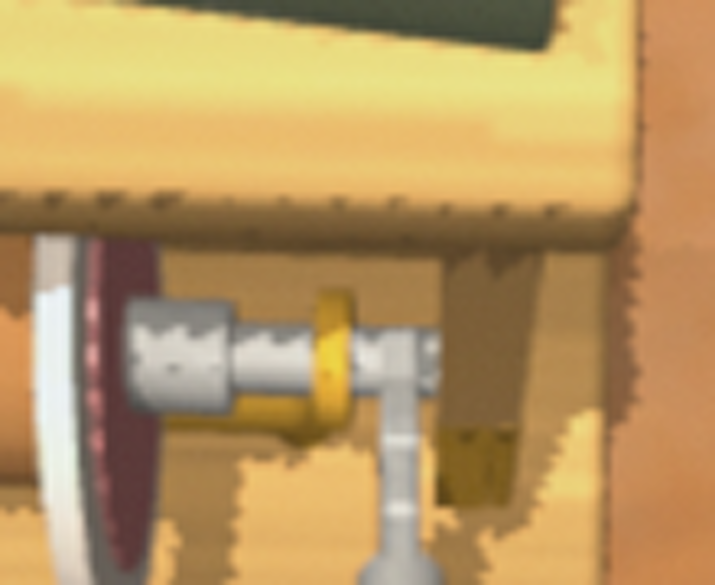

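The upper tine lies over the neck at (400,360) with ~3 mm to the collar (352) and to the lug (440). Now tighten the grip and press the collar sideways.

Emit:
{"method": "step_arm", "body": {"targets": [[[0, 0, 0, 0, 0, 0], [0.4, 0.9, 0, 0, 0, 0], [0.7, 1.9, 0, 0, 0, 0], [1.1, 2.8, 0, 0, 0, 0], [1.5, 3.7, 0, 0, 0, 0], [1.8, 4.7, 0, 0, 0, 0], [2.2, 5.6, 0, 0, 0, 0], [2.6, 6.5, 0, 0, 0, 0], [2.9, 7.4, 0, 0, 0, 0], [3.3, 8.4, 0, 0, 0, 0], [3.7, 9.3, 0, 0, 0, 0], [3.7, 9.3, 0, 0, 0, 0]]], "newtons": 120}}

```text
time: 8.35
tool_pos: [479.1, -275.1, 152.7]
tcp_rot: [180.0, -25.1, -21.3]
ft_force: [-0.8, 0.1, -1.1]
finger_gap: 12.5
grip_force: 116.7
```

```bash
cat > m.py <<'E'
from h import *
import sys
s=snap('wrist',sys.argv[1]);o,ax,up,ty=fork();st=r.sense();n=np.array([582,-326.4,71.5])
print('force -ty',-st['ft_force']@ty,'up',st['ft_force']@up,'ax',st['ft_force']@ax,'fork rel neck0: ax',(o-n)@ax,'up',(o-n)@up,'Y',-(o-n)@ty, st['wrist_torque'].round(2))
# brass collar position on the spindle line
h=cv2.cvtColor(s['img'],cv2.COLOR_BGR2HSV)
for p in (n,n+9.5*-ty): print(proj(s,p).round(1))
E
python3 m.py w5; python3 - <<'E'
from h import *
for f in('w3','w4','w5'):
    s=load(f);u,v=proj(s,[582,-326.4,71.5]);u=int(u);v=int(round(v))
    h=cv2.cvtColor(s['img'],cv2.COLOR_BGR2HSV)
    print(f,u,v);
    for w in(v-2,v,v+2):print([(x,*h[w,x].tolist()) for x in range(u-26,u+12,2)])
E
```

```text
force -ty -0.1608098209013138 up 0.13872217519771154 ax -0.16737594805054964 fork rel neck0: ax 12.775876298509122 up -0.4169389759648503 Y 10.197153383469487 [0.11 0.26 0.02]
[289.6 125.8]
[277.  125.8]
w3 281 107
[(255, 23, 14, 225), (257, 19, 18, 200), (259, 20, 17, 224), (261, 23, 15, 225), (263, 22, 12, 226), (265, 23, 15, 226), (267, 22, 12, 227), (269, 20, 53, 228), (271, 25, 181, 239), (273, 26, 176, 239), (275, 19, 27, 197), (277, 22, 12, 229), (279, 22, 12, 228), (281, 24, 11, 227), (283, 23, 13, 228), (285, 21, 19, 220), (287, 17, 75, 136), (289, 17, 142, 129), (291, 17, 139, 130)]
[(255, 18, 17, 192), (257, 18, 17, 193), (259, 21, 18, 199), (261, 20, 19, 204), (263, 19, 18, 202), (265, 20, 18, 210), (267, 20, 18, 211), (269, 18, 67, 221), (271, 23, 187, 237), (273, 25, 178, 238), (275, 19, 27, 182), (277, 24, 16, 223), (279, 23, 15, 225), (281, 23, 14, 226), (283, 22, 12, 227), (285, 25, 13, 229), (287, 18, 78, 134), (289, 17, 138, 129), (291, 17, 137, 130)]
[(255, 19, 19, 188), (257, 18, 18, 169), (259, 20, 15, 151), (261, 19, 18, 156), (263, 19, 18, 159), (265, 22, 17, 
[... 1903 characters left out ...]
0, 18, 212), (271, 20, 18, 213), (273, 22, 18, 209), (275, 22, 19, 203), (277, 21, 16, 203), (279, 20, 108, 180), (281, 24, 184, 231), (283, 17, 19, 188), (285, 21, 15, 225), (287, 23, 15, 225), (289, 21, 16, 225), (291, 23, 15, 226), (293, 22, 12, 228), (295, 21, 26, 186), (297, 17, 145, 104), (299, 18, 143, 125)]
[(263, 22, 17, 169), (265, 20, 18, 168), (267, 20, 18, 172), (269, 19, 16, 174), (271, 21, 19, 175), (273, 25, 17, 177), (275, 16, 18, 182), (277, 21, 18, 182), (279, 18, 97, 157), (281, 21, 170, 200), (283, 18, 20, 189), (285, 21, 19, 192), (287, 21, 18, 193), (289, 19, 19, 184), (291, 19, 18, 198), (293, 21, 18, 201), (295, 20, 28, 179), (297, 18, 148, 107), (299, 17, 140, 126)]
```

No force built up and the collar (279–282 in w5) has not moved, so the tines passed over it: the fork is higher than I think. One composite look, wrist and scene views.

```bash
python3 - <<'E'
from h import *
s=snap('scene','s5');w=load('w5')
n=np.array([582,-326.4,71.5]);o,ax,up,ty=fork()
for nm,p in(('o',o),('tipup',o+11*up),('tiplow',o-11*up),('guard',o+74*ax),('grip',o+125*ax),('end',o+165*ax),('neck',n)):print(nm,p.round(1),'w',proj(w,p).round(1),'s',proj(s,p).round(1))
a=cv2.resize(s['img'][135:200,270:340],None,fx=5.6,fy=9,interpolation=cv2.INTER_CUBIC)[:585]
a=cv2.resize(s['img'][135:200,268:334],None,fx=6,fy=6,interpolation=cv2.INTER_CUBIC)
b=cv2.resize(w['img'][90:220,235:320],None,fx=4.5,fy=4.5,interpolation=cv2.INTER_CUBIC)
c=np.zeros((585,a.shape[1]+b.shape[1]+4,3),np.uint8);c[:a.shape[0],:a.shape[1]]=a;c[:b.shape[0],-b.shape[1]:]=b;print(a.shape,b.shape,c.shape)
cv2.imwrite('pics/c5.png',c)
E
```

```text
o [ 575.7 -313.1   78.5] w [276.1 135.5] s [312.9 178.6]
tipup [ 581.6 -315.4   87.5] w [276.1 121.7] s [312.2 175.9]
tiplow [ 569.9 -310.8   69.5] w [276.1 148.4] s [313.6 181.4]
guard [ 519.2 -291.   120.8] w [275.8 208. ] s [321.6 175.3]
grip [ 480.2 -275.7  150. ] w [275.5 289.7] s [327.9 172.9]
end [ 449.7 -263.8  172.9] w [275.1 390.9] s [333.2 170.9]
neck [ 582.  -326.4   71.5] w [289.6 125.8] s [313.7 178.6]
(390, 396, 3) (585, 382, 3) (585, 782, 3)
```

View pics/c5.png

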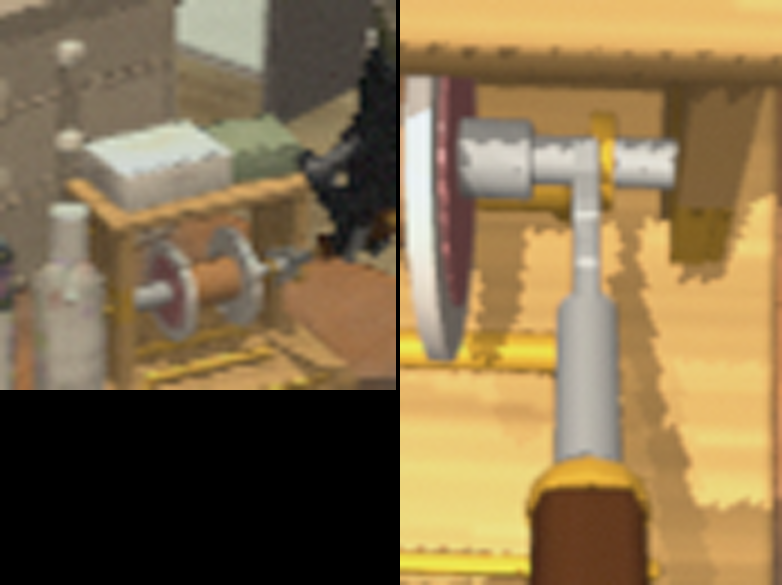

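The tines are simply short of the spindle: the tips lie 13 mm before the neck (I had the sign of the depth wrong); the model predicts the tip pixel (276,121.7) as seen (121.5). Go back sideways, then advance 26 mm more.

Emit:
{"method": "step_arm", "body": {"targets": [[[-1, -3, 0, 0, 0, 0], [-2.5, -6, 0, 0, 0, 0], [-3.6, -9.1, 0.2, 0, 0, 0], [-3.6, -9.1, 0.4, 0, 0, 0], [-1, -10.1, -1.5, 0, 0, 0], [2, -11.3, -3.7, 0, 0, 0], [5, -12.5, -5.9, 0, 0, 0], [8, -13.6, -8.1, 0, 0, 0], [11, -14.8, -10.3, 0, 0, 0], [14, -16, -12.5, 0, 0, 0], [16.6, -17, -14.4, 0, 0, 0], [16.6, -17, -14.4, 0, 0, 0]]]}}

```text
time: 9.45
tool_pos: [496.0, -292.2, 138.0]
tcp_rot: [180.0, -25.1, -21.3]
ft_force: [-1.3, 1.1, 0.4]
finger_gap: 12.4
grip_force: 117.0
```

```bash
python3 m.py w6; python3 - <<'E'
from h import *
s=load('w6');h=cv2.cvtColor(s['img'],cv2.COLOR_BGR2HSV);u,v=proj(s,[582,-326.4,71.5]);u=int(u);v=int(round(v))
for w in(v-2,v+2):print(v,[(x,*h[w,x].tolist()) for x in range(u-20,u+12,2)])
E
```

```text
force -ty 0.6786514379118959 up -0.5555243172793644 ax -0.4844623596395799 fork rel neck0: ax -13.477587984879694 up 0.19908496354657856 Y 0.6014152934782336 [0.34 0.08 0.21]
[276.7 146.4]
[263.  146.4]
146 [(256, 20, 17, 176), (258, 20, 18, 211), (260, 20, 17, 222), (262, 19, 83, 196), (264, 24, 183, 235), (266, 25, 181, 234), (268, 17, 80, 207), (270, 19, 18, 222), (272, 19, 19, 192), (274, 21, 20, 163), (276, 20, 18, 171), (278, 21, 17, 147), (280, 19, 18, 157), (282, 21, 24, 202), (284, 17, 126, 121), (286, 17, 140, 122)]
146 [(256, 21, 18, 182), (258, 18, 18, 183), (260, 23, 17, 184), (262, 17, 106, 195), (264, 22, 190, 235), (266, 24, 183, 235), (268, 18, 118, 166), (270, 18, 17, 194), (272, 19, 19, 186), (274, 20, 20, 189), (276, 21, 19, 211), (278, 18, 19, 175), (280, 21, 18, 204), (282, 20, 21, 182), (284, 17, 137, 121), (286, 17, 141, 121)]
```

Emit:
{"method": "step_arm", "body": {"targets": [[[0.4, 0.9, 0, 0, 0, 0], [0.7, 1.9, 0, 0, 0, 0], [1.1, 2.8, 0, 0, 0, 0], [1.5, 3.7, 0, 0, 0, 0], [1.8, 4.7, 0, 0, 0, 0], [2.2, 5.6, 0, 0, 0, 0], [2.6, 6.5, 0, 0, 0, 0], [2.9, 7.4, 0, 0, 0, 0], [3.3, 8.4, 0, 0, 0, 0], [3.3, 8.4, 0, 0, 0, 0]]]}}

```text
time: 10.33
tool_pos: [498.9, -284.1, 138.4]
tcp_rot: [179.9, -25.1, -21.3]
ft_force: [-2.2, -3.9, -2.2]
finger_gap: 12.1
grip_force: 116.8
```

```bash
cat >> m.py <<'E'
u,v=proj(s,n);v=int(round(v));u=int(u)
for w in(v-3,v+2):
    row=h[w,u-30:u+20];b=np.nonzero((row[:,1]>100)&(row[:,2]>180))[0]+u-30
    k=onz(s,b.mean(),w,73) if len(b) else None
    print('brass px',b.tolist(),'Y rel neck',None if k is None else round(float(-(k-n)@ty),1))
E
python3 m.py w7
```

```text
force -ty -3.927239290946766 up -2.1078894345442163 ax -1.3535682085111589 fork rel neck0: ax -13.213280422173716 up 0.25776341308899475 Y 9.145263788474747 [-0.75  0.72 -0.78]
[289.  146.3]
[275.3 146.3]
brass px [269, 270, 271, 272, 273] Y rel neck 12.5
brass px [268, 269, 270, 271, 272, 273] Y rel neck 12.8
```

Emit:
{"method": "step_arm", "body": {"targets": [[[0.3, 0.7, 0, 0, 0, 0], [0.5, 1.4, 0, 0, 0, 0], [0.8, 2, 0, 0, 0, 0], [1, 2.5, 0, 0, 0, 0], [1, 2.5, 0, 0, 0, 0], [1, 2.5, 0, 0, 0, 0]]]}}

```text
time: 10.88
tool_pos: [499.9, -281.6, 138.3]
tcp_rot: [179.9, -25.1, -21.3]
ft_force: [-1.9, -4.9, -1.1]
finger_gap: 12.4
grip_force: 116.9
```

```bash
python3 m.py w8
```

```text
force -ty -6.205397471563182 up -1.2567541936096709 ax -1.5450441487071358 fork rel neck0: ax -13.23947062386957 up 0.28186252337977624 Y 11.709123979916566 [-0.87  0.74 -0.88]
[292.8 146.3]
[279.1 146.3]
brass px [268, 269, 270, 271, 272] Y rel neck 15.8
brass px [268, 269, 270, 271, 272, 273] Y rel neck 15.4
```

Emit:
{"method": "step_arm", "body": {"targets": [[[0.3, 0.8, 0, 0, 0, 0], [0.4, 1, 0, 0, 0, 0], [0.4, 1, 0, 0, 0, 0], [0.4, 1, -2, 0, 0, 0], [0.4, 1, -4, 0, 0, 0], [0.4, 1, -6, 0, 0, 0], [0.4, 1, -8, 0, 0, 0]]]}}

```text
time: 11.52
tool_pos: [500.3, -281.0, 130.5]
tcp_rot: [179.9, -25.1, -21.3]
ft_force: [-3.2, -6.8, -1.4]
finger_gap: 12.5
grip_force: 116.9
```

```bash
python3 m.py w9
```

```text
force -ty -7.954604831020133 up -1.9674540160875682 ax -1.2892874667932832 fork rel neck0: ax -17.95706489506071 up -6.753673442296799 Y 12.503266797927955 [-1.29  0.93 -1.17]
[294.4 142.2]
[280.2 142.2]
brass px [270, 271, 272, 273, 282, 283, 285, 286, 287, 289, 290, 292, 295] Y rel neck 7.9
brass px [269, 270, 271, 272, 273, 274] Y rel neck 15.3
```

Emit:
{"method": "step_arm", "body": {"targets": [[[0, 0, -2, 0, 0, 0], [0, 0, -4, 0, 0, 0], [0, 0, -6, 0, 0, 0], [0, 0, -8, 0, 0, 0], [0, 0, -10, 0, 0, 0], [0, 0, -12, 0, 0, 0], [0, 0, -13, 0, 0, 0], [0, 0, -13, 0, 0, 0]]]}}

```text
time: 12.23
tool_pos: [499.9, -280.6, 116.8]
tcp_rot: [179.9, -25.1, -21.3]
ft_force: [-2.5, -5.8, -1.8]
finger_gap: 12.3
grip_force: 117.0
```

```bash
python3 m.py w10; python3 - <<'E'
from h import *
s=load('w10');h=cv2.cvtColor(s['img'],cv2.COLOR_BGR2HSV)
m=((h[...,1]>150)&(h[...,2]>200)&(h[...,0]>18)&(h[...,0]<32)).astype(np.uint8);m[:,:255]=0;m[:,300:]=0;m[:100]=0;m[190:]=0
n,l,st,c=cv2.connectedComponentsWithStats(m);print([(st[i].tolist(),c[i].round(1).tolist()) for i in range(1,n) if st[i,4]>8])
E
```

```text
force -ty -7.169022905238851 up -1.8845203926388847 ax -0.8716796752542662 fork rel neck0: ax -25.252080142790547 up -17.53241179862396 Y 12.679065460294884 [-0.99  1.03 -1.  ]
[296.1 132.8]
[280.9 132.7]
brass px [] Y rel neck None
brass px [270, 271] Y rel neck 15.9
[([269, 136, 6, 18, 73], [271.3, 144.6]), ([257, 176, 13, 8, 91], [263.2, 179.9])]
```

Emit:
{"method": "step_arm", "body": {"targets": [[[-0.7, -1.9, 0, 0, 0, 0], [-1.5, -3.7, 0, 0, 0, 0], [-2.2, -5.6, 0, 0, 0, 0], [-2.9, -7.4, 0, 0, 0, 0], [-3.7, -9.3, 0, 0, 0, 0], [-4, -10.2, 0, 0, 0, 0], [-4, -10.2, 0, 0, 0, 0]]]}}

```text
time: 12.87
tool_pos: [496.4, -290.2, 117.2]
tcp_rot: [-180.0, -25.1, -21.3]
ft_force: [0.8, -0.5, -1.5]
finger_gap: 12.2
grip_force: 117.2
```

```bash
cat > b.py <<'E'
import sys
from h import *
s=load(sys.argv[1]);h=cv2.cvtColor(s['img'],cv2.COLOR_BGR2HSV)
m=((h[...,1]>150)&(h[...,2]>200)&(h[...,0]>18)&(h[...,0]<32)).astype(np.uint8);m[:,:245]=0;m[:,310:]=0;m[:80]=0;m[190:]=0
n,l,st,c=cv2.connectedComponentsWithStats(m);print([(st[i].tolist(),c[i].round(1).tolist()) for i in range(1,n) if st[i,4]>8])
E
python3 m.py w11; python3 b.py w11
```

```text
force -ty 0.5657770889945898 up -1.5636545149746577 ax -0.38946507165770955 fork rel neck0: ax -25.254183100087317 up -17.150127209244275 Y 2.5502003212975213 [0.12 0.37 0.04]
[279.8 133.6]
[264.6 133.6]
brass px [] Y rel neck None
brass px [267, 268, 269, 270, 271] Y rel neck 6.7
[([266, 136, 6, 18, 78], [268.5, 144.4]), ([245, 176, 16, 9, 110], [252.7, 180.7])]
```

Emit:
{"method": "step_arm", "body": {"targets": [[[-0.5, -1.3, 0, 0, 0, 0], [-0.5, -1.3, 0, 0, 0, 0], [-4.3, 0.2, 2.9, 0, 0, 0], [-8, 1.7, 5.7, 0, 0, 0], [-12, 3.2, 8.6, 0, 0, 0], [-16, 4.7, 11.4, 0, 0, 0], [-20, 6.2, 14.3, 0, 0, 0], [-25, 8.2, 18.3, 0, 0, 0], [-32, 11, 23.5, 0, 0, 0], [-42, 15, 31, 0, 0, 0], [-54, 20, 40, 0, 0, 0], [-54, 20, 40, 0, 0, 0]]]}}

```text
time: 13.92
tool_pos: [441.6, -270.6, 159.2]
tcp_rot: [179.9, -25.2, -21.3]
ft_force: [0.1, -0.7, -0.7]
finger_gap: 12.3
grip_force: 117.2
```

```bash
python3 m.py w12; python3 b.py w12; python3 - <<'E'
from h import *
print(rel(dead(13.2,0)),r.sense()['tool_pos'])
E
```

```text
force -ty 0.1823440132427823 up -0.13409703351278413 ax -1.2838107718323724 fork rel neck0: ax 45.737800018156385 up -15.443083397525244 Y 0.5269079891308032 [ 0.19  0.21 -0.03]
[277.   86.1]
[264.9  86.1]
brass px [] Y rel neck None
brass px [] Y rel neck None
[([266, 92, 6, 15, 60], [268.2, 99.4]), ([249, 129, 13, 7, 84], [255.2, 132.1]), ([245, 175, 24, 5, 87], [257.1, 177.3])]
([0.034, 0.446, 0.593], None) [ 442.19842346 -270.98603809  158.82024517]
```

Emit:
{"method": "step_arm", "body": {"targets": [[[-10, 5, 35, 0, 0.06, 0], [-20, 15, 70, 0.005, 0.12, 0.06], [-30, 35, 100, 0.01, 0.19, 0.16], [-30, 65, 125, 0.015, 0.25, 0.25], [-30, 100, 135, 0.02, 0.32, 0.35], [-30, 135, 135, 0.025, 0.38, 0.45], [-30, 170, 135, 0.03, 0.42, 0.53], [-30, 205, 135, 0.034, 0.446, 0.593], [-30, 240, 135, 0.034, 0.446, 0.593], [-20, 275, 135, 0.034, 0.446, 0.593], [-10, 310, 135, 0.034, 0.446, 0.593], [0, 345, 135, 0.034, 0.446, 0.593]]]}}

```text
time: 14.97
tool_pos: [442.8, 76.4, 292.2]
tcp_rot: [-179.9, 0.1, 13.2]
ft_force: [1.0, -1.0, -0.1]
finger_gap: 13.0
grip_force: 117.4
```

```bash
python3 - <<'E'
from h import *
print(rel(dead(13.2,0),[470,183.5,273]),r.sense()['tool_pos'])
E
```

```text
([-0.001, -0.002, 0.0], [27.2, 107.1, -19.2]) [442.80322457  76.38293015 292.19776831]
```

Emit:
{"method": "step_arm", "body": {"targets": [[[8, 35, -5, 0, 0, 0], [16, 70, -10, 0, 0, 0], [24, 100, -15, 0, 0, 0], [27.2, 107, -19, 0, 0, 0], [27.2, 107, -19, 0, 0, 0], [27.2, 107, -40, 0, 0, 0], [27.2, 107, -60, 0, 0, 0], [27.2, 107, -80, 0, 0, 0], [27.2, 107, -100, 0, 0, 0], [27.2, 107, -110, 0, 0, 0], [27.2, 107, -110, 0, 0, 0]]]}}

```text
time: 15.88
tool_pos: [468.5, 180.2, 179.9]
tcp_rot: [-179.9, 0.3, 13.1]
ft_force: [-0.0, 0.4, -0.2]
finger_gap: 12.4
grip_force: 117.5
```

```bash
python3 - <<'E'
from h import *
s=snap('wrist','w13');print(rel(dead(13.1,0),[469.5,183.6,142.6]),r.sense()['tool_pos'],r.sense()['ft_force'])
E
```

```text
([-0.0, -0.004, -0.001], [0.4, 3.1, -39.1]) [469.14586284 180.52040434 181.70021591] [ 0.29970676 -0.17191392 -0.32632715]
```

Emit:
{"method": "step_arm", "body": {"targets": [[[0.5, 2.6, -5, 0, 0, 0], [0.5, 2.6, -11, 0, 0, 0], [0.5, 2.6, -17, 0, 0, 0], [0.5, 2.6, -23, 0, 0, 0], [0.5, 2.6, -28, 0, 0, 0], [0.5, 2.6, -32, 0, 0, 0], [0.5, 2.6, -35, 0, 0, 0], [0.5, 2.6, -37, 0, 0, 0], [0.5, 2.6, -37, 0, 0, 0], [0.5, 2.6, -37, 0, 0, 0]]]}}

```text
time: 16.77
tool_pos: [469.7, 184.2, 145.0]
tcp_rot: [-179.9, 0.2, 13.2]
ft_force: [-0.3, 4.5, -2.5]
finger_gap: 12.8
grip_force: 117.2
```

Emit:
{"method": "step_arm", "body": {"targets": [[[0, 1, -1, 0, 0, 0], [0, 1.3, -2, 0, 0, 0], [0, 1.3, -2.5, 0, 0, 0], [0, 1.3, -2.5, 0, 0, 0]]]}}

```text
time: 17.1
tool_pos: [470.2, 185.0, 143.1]
tcp_rot: [-179.9, 0.1, 13.2]
ft_force: [-0.4, -1.2, 1.4]
finger_gap: 12.0
grip_force: 118.0
```

Emit:
{"method": "step_arm", "body": {"targets": [[[0, 0, 0, 0, 0, 0], [0, 0, 0, 0, 0, 0], [0, 0, 0, 0, 0, 0], [0, 0, 0, 0, 0, 0], [0, 0, 0, 0, 0, 0], [0, 0, 0, 0, 0, 0], [0, 0, 0, 0, 0, 0], [0, 0, 0, 0, 0, 0]]], "fingers": -1, "newtons": 30}}

```text
time: 17.77
tool_pos: [470.0, 185.3, 142.8]
tcp_rot: [-179.9, 0.1, 13.2]
ft_force: [-0.3, 0.2, 0.0]
finger_gap: 85.6
grip_force: 0.0
```

Emit:
{"method": "step_arm", "body": {"targets": [[[0, 0, 15, 0, 0, 0], [0, 0, 40, 0, 0, 0], [-10, -5, 75, 0, 0, 0], [-25, -12, 110, 0, 0, 0], [-49, -22, 150, 0, 0, 0], [-49, -22, 159, 0, 0, 0], [-49, -22, 159, 0, 0, 0], [-49, -22, 159, 0, 0, 0]]]}}

```text
time: 18.43
tool_pos: [421.6, 163.4, 303.0]
tcp_rot: [-179.9, -0.0, 13.2]
ft_force: [0.5, 0.4, -0.3]
finger_gap: 85.4
grip_force: 0.0
```

```bash
python3 - <<'E'
from h import *
s=snap('wrist','w14');a=load('w2');st=r.sense();print(st['tool_pos'],st['tcp_rot'],s['eye'])
for f,q in(('w2',a),('w14',s)):
    h=cv2.cvtColor(q['img'],cv2.COLOR_BGR2HSV);m=(h[...,2]<75).astype(np.uint8);m[:80]=0;m[200:]=0;m[:,:225]=0;m[:,295:]=0
    n,l,t,c=cv2.connectedComponentsWithStats(m);print(f,[(t[i].tolist(),c[i].round(1).tolist()) for i in range(1,n) if t[i,4]>60])
o=np.array([530,197,30.]);a_=np.radians(13.3);ax=np.array([-.5*np.cos(a_),-.5*np.sin(a_),.866])
for q in(a,s):print([proj(q,o+t*ax).round(1) for t in(0,74,125,165)])
E
```

```text
[421.09047735 163.29463197 301.44175663] [-1.79905182e+02  1.20501315e-01  1.31939120e+01] [489.64194461 177.44013277 424.16150969]
w2 [([251, 110, 17, 66, 419], [260.6, 148.5])]
w14 [([256, 113, 19, 63, 403], [266.2, 149.4])]
[array([262.8,  83.4]), array([261.9, 115.1]), array([261.2, 143.8]), array([260.4, 172. ])]
[array([269.2,  85.9]), array([267.9, 117.5]), array([266.7, 146. ]), array([265.5, 174.1])]
```

Fork is back in its cradles (handle blob shifted as the camera did). Now measure the dropped reel from w12, numerically.

```bash
cat >> h.py <<'E'
yd=np.radians(-21.9);DX=np.array([np.cos(yd),np.sin(yd),0]);DY=np.array([-DX[1],DX[0],0]);DZ=np.array([0,0,1.])
N0=np.array([582,-326.4,0]);D0=N0+56*DY   # dispenser origin from neck at y=-56
def dis(p): p=np.array(p)-D0; return np.array([p@DX,p@DY,p[2]])
def wd(x,y,z): return D0+x*DX+y*DY+z*DZ
E
python3 - <<'E'
from h import *
s=load('w12');w3=load('w3')
for z in(40,45,50,55,60): print('collar',z,dis(onz(s,268.2,99.4,z)).round(1))
print('rails',[dis(onz(w3,240,v,24)).round(1) for v in(115.8,147.3)],'frontedge',dis(onz(w3,225,196,8)).round(1))
h=cv2.cvtColor(s['img'],cv2.COLOR_BGR2HSV);m=((h[...,1]<45)&(h[...,2]>130)).astype(np.uint8);m[:60]=0;m[190:]=0;m[:,:120]=0;m[:,310:]=0
n,l,t,c=cv2.connectedComponentsWithStats(m);print([(t[i].tolist(),c[i].round(1).tolist()) for i in range(1,n) if t[i,4]>25])
for nm,p in(('L flange front',(-34,25,70)),('L fl ctr',(0,25,65)),('R fl ctr',(0,-25,53)),('Lsh',(0,50,70)),('shelf front low',(-16,0,127)),('rod end',(0,-66,43))):print(nm,proj(s,wd(*p)).round(1))
for v in range(70,140,3): print(v,''.join('W' if m[v,x] else ('b' if h[v,x,1]>150 and h[v,x,2]>200 else '.') for x in range(130,300,2)))
E
```

```text
collar 40 [  6.3 -48.2  40. ]
collar 45 [  3.5 -48.3  45. ]
collar 50 [  0.7 -48.5  50. ]
collar 55 [ -2.1 -48.7  55. ]
collar 60 [ -4.9 -48.9  60. ]
rails [array([ 15.2, -15.8,  24. ]), array([-17.3, -16.7,  24. ])] frontedge [-62.3  -1.3   8. ]
[([132, 60, 48, 69, 1015], [162.2, 87.1]), ([232, 60, 34, 77, 679], [243.1, 98.1]), ([271, 98, 11, 9, 85], [276.4, 102.1]), ([270, 121, 14, 69, 610], [276.0, 162.9])]
L flange front [172.2 126.4]
L fl ctr [177.   89.6]
R fl ctr [240.4  98. ]
Lsh [143.5  85.8]
shelf front low [184.4  57.9]
rod end [288.3 104.5]
70 ......................WWW..............................WW............................
73 ......................WWW.............................WWW............................
76 ....WWWWWWWWWW........WWW.............................WWW............................
79 .WWWWWWWWWWWWWWWWWWWWWWWW.............................WWW............................
82 .WWWWWWWWWWWWWWWWWWWWWWWW.....bbbbbbbbbbbbb.b.........WWW............................
85 ....WWWWWWWWWWWWWWWWWWWWW......bbbbbbbbbbbbbbbbbbbbbb.WWW............................
88 ....
[... 908 characters left out ...]
.......WWW..........................WWWW..............................
121 .......................WW..........................WWWW.................WW...........
124 .......................WW..........................WWWW.................WWW..........
127 ..................bbbbbWW..bb.........bbbbbbbbb....WWW..................WWW..........
130 .................bbbbbb...bbb......bbbbbbbbbbbbbbbbWWW......bbbbbb......WWW..........
133 .................b..bbbbbbbbb......bbbbbbbbbbbbbbbbWWW......bbbbbb......WWW..........
136 ...................................................W....................WWW..........
139 ........................................................................WWW..........
```

```bash
cat > g.py <<'E'
from h import *
def Rg(lam=.23,tau=55): return R.from_rotvec(lam*DX)*dead(-21.9,tau)
C=wd(0,0,60)
if __name__=='__main__':
    Q=Rg();tz=Q.as_matrix()[:,2];print('C',C.round(1),'tz',tz.round(3),'ty',Q.as_matrix()[:,1].round(3))
    for d in(120,32):print(d,rel(Q,C-d*tz),(C-d*tz).round(1))
    print(r.sense()['tool_pos'],r.sense()['joint_pos'].round(1),r.sense()['finger_gap'])
E
python3 g.py
```

```text
C [ 602.9 -274.4   60. ] tz [ 0.809 -0.184 -0.558] ty [-0.363 -0.903 -0.228]
120 ([0.14, -0.991, -0.673], [84.7, -415.6, -174.4]) [ 505.8 -252.3  127. ]
32 ([0.14, -0.991, -0.673], [155.9, -431.8, -223.6]) [ 577.  -268.5   77.9]
[421.09047735 163.29463197 301.44175663] [ 1.460e+01 -1.680e+01  1.033e+02  1.000e-01  9.370e+01  9.140e+01] 85.0583545111225
```

Emit:
{"method": "step_arm", "body": {"targets": [[[-5, -30, 0, 0.01, -0.08, -0.056], [-10, -65, 0, 0.02, -0.17, -0.11], [-15, -100, 0, 0.035, -0.25, -0.17], [-15, -135, 0, 0.05, -0.33, -0.225], [-15, -170, 0, 0.06, -0.41, -0.28], [-15, -205, 0, 0.07, -0.5, -0.34], [-15, -240, 0, 0.08, -0.58, -0.39], [-10, -275, -5, 0.09, -0.66, -0.45], [-5, -310, -15, 0.105, -0.74, -0.5], [0, -340, -30, 0.12, -0.83, -0.56], [0, -365, -45, 0.13, -0.91, -0.62], [0, -390, -60, 0.14, -0.991, -0.673]]], "fingers": -0.5}}

```text
time: 19.48
tool_pos: [444.8, -259.3, 264.4]
tcp_rot: [-158.6, -50.5, -38.2]
ft_force: [0.4, 2.6, -6.2]
finger_gap: 64.0
grip_force: 0.0
```

```bash
python3 g.py
```

```text
C [ 602.9 -274.4   60. ] tz [ 0.809 -0.184 -0.558] ty [-0.363 -0.903 -0.228]
120 ([-0.02, -0.039, -0.019], [61.0, 7.0, -137.4]) [ 505.8 -252.3  127. ]
32 ([-0.02, -0.039, -0.019], [132.2, -9.2, -186.5]) [ 577.  -268.5   77.9]
[ 444.78827958 -259.29704188  264.37226975] [-60.7 -50.9 143.1  46.9  56.8  41.7] 63.99560885422262
```

```bash
sed -i 's/tau=55/tau=47/;s/(120,32)/(130,95,32)/' g.py; python3 g.py
```

```text
C [ 602.9 -274.4   60. ] tz [ 0.737 -0.129 -0.664] ty [-0.363 -0.903 -0.228]
130 ([0.03, 0.088, 0.013], [62.3, 1.6, -118.0]) [ 507.1 -257.7  146.3]
95 ([0.03, 0.088, 0.013], [88.1, -2.9, -141.3]) [ 532.9 -262.2  123.1]
32 ([0.03, 0.088, 0.013], [134.5, -11.0, -183.1]) [ 579.3 -270.3   81.2]
[ 444.78827958 -259.29704188  264.37226975] [-60.7 -50.9 143.1  46.9  56.8  41.7] 63.99560885422262
```

Emit:
{"method": "step_arm", "body": {"targets": [[[10, 0, -10, 0.02, 0.06, 0.01], [20, 1, -28, 0.03, 0.088, 0.013], [32, 1.6, -48, 0.03, 0.088, 0.013], [44, 1.6, -70, 0.03, 0.088, 0.013], [54, 1.6, -95, 0.03, 0.088, 0.013], [62, 1.6, -118, 0.03, 0.088, 0.013], [62, 1.6, -118, 0.03, 0.088, 0.013], [62, 1.6, -118, 0.03, 0.088, 0.013]]]}}

```text
time: 20.15
tool_pos: [506.3, -251.8, 142.8]
tcp_rot: [-161.0, -44.7, -35.3]
ft_force: [-0.8, 0.0, 0.8]
finger_gap: 64.2
grip_force: 0.0
```

```bash
python3 g.py; python3 - <<'E'
from h import *
s=snap('wrist','w15')
h=cv2.cvtColor(s['img'],cv2.COLOR_BGR2HSV);m=((h[...,1]<45)&(h[...,2]>130)).astype(np.uint8)
for nm,p in(('L fl front',(-34,25,66)),('L fl ctr',(0,25,66)),('R fl ctr',(0,-25,54)),('Rfl front',(-34,-25,54)),('Lsh',(0,50,71.5)),('collar',(0,-49,49)),('rod end',(0,-66,44.5)),('shelf',(-16,0,127))):print(nm,proj(s,wd(*p)).round(1))
for v in range(40,260,5): print(v,''.join('W' if m[v,x] else ('b' if h[v,x,1]>150 and h[v,x,2]>200 else ('#' if h[v,x,2]<60 else '.')) for x in range(120,430,3)))
E
```

```text
C [ 602.9 -274.4   60. ] tz [ 0.737 -0.129 -0.664] ty [-0.363 -0.903 -0.228]
130 ([-0.008, -0.009, -0.007], [0.8, -5.9, 3.5]) [ 507.1 -257.7  146.3]
95 ([-0.008, -0.009, -0.007], [26.6, -10.4, -19.7]) [ 532.9 -262.2  123.1]
32 ([-0.008, -0.009, -0.007], [73.0, -18.5, -61.6]) [ 579.3 -270.3   81.2]
[ 506.33365032 -251.81331938  142.80181049] [-48.5 -24.5 138.5  51.   37.2  34.9] 64.16916867852794
L fl front [249.  241.5]
L fl ctr [251.1 203.9]
R fl ctr [313.6 204.3]
Rfl front [316.  241.9]
Lsh [220.1 204.1]
collar [343.5 204. ]
rod end [364.9 204.3]
shelf [258.8 169.9]
40 ........................................................................................................
45 .............................................WWWWWW.....................................................
50 ......................................WWWWWWWWWWWWW.....................................................
55 ...............................WWWWWWWWWWWWWWWWWWWW.....................................................
60 .........................WWWWWWWWWWWWWWWWWWWWWWWWWW.......................................
[... 3558 characters left out ...]
......W.......................................
230 .........##................................WW...................W.......................................
235 ............#...............................W..................WW.......................................
240 ...........##...............................W........bbbbbbbbb.WW....bbbb...............................
245 ..........##............................bbbbbbbb....b...................................................
250 ...........#............................................................................................
255 .........................WWW............................................................................
```

Predicted and seen flange centres agree ((251,204)/(314,204)), lean included. Advance.

Emit:
{"method": "step_arm", "body": {"targets": [[[0.8, -5.9, 3.5, -0.008, -0.009, -0.007], [0.8, -5.9, 3.5, -0.008, -0.009, -0.007], [14, -8, -8, -0.008, -0.009, -0.007], [27, -10.4, -20, -0.008, -0.009, -0.007], [40, -12.6, -31.8, -0.008, -0.009, -0.007], [51, -14.6, -41.8, -0.008, -0.009, -0.007], [60, -16.2, -49.9, -0.008, -0.009, -0.007], [67, -17.4, -56.2, -0.008, -0.009, -0.007], [71, -18.1, -59.8, -0.008, -0.009, -0.007], [73, -18.5, -61.6, -0.008, -0.009, -0.007], [73, -18.5, -61.6, -0.008, -0.009, -0.007]]]}}

```text
time: 21.12
tool_pos: [581.2, -273.0, 86.7]
tcp_rot: [-161.2, -46.0, -35.5]
ft_force: [-1.0, 0.8, 0.3]
finger_gap: 64.1
grip_force: 0.0
```

```bash
python3 g.py
```

```text
C [ 602.9 -274.4   60. ] tz [ 0.737 -0.129 -0.664] ty [-0.363 -0.903 -0.228]
130 ([0.008, 0.007, 0.0], [-74.1, 15.2, 59.6]) [ 507.1 -257.7  146.3]
95 ([0.008, 0.007, 0.0], [-48.3, 10.8, 36.4]) [ 532.9 -262.2  123.1]
32 ([0.008, 0.007, 0.0], [-1.9, 2.7, -5.5]) [ 579.3 -270.3   81.2]
[ 581.19842638 -272.98165158   86.7036425 ] [-42.2  -2.7 128.6  68.4  25.3  18.6] 64.06152698707768
```

Emit:
{"method": "step_arm", "body": {"targets": [[[-1, 1.5, -3, 0.004, 0.004, 0], [-2, 2.7, -5, 0.008, 0.007, 0], [-2, 2.7, -5, 0.008, 0.007, 0]]]}}

```text
time: 21.37
tool_pos: [578.4, -269.5, 80.7]
tcp_rot: [-161.0, -45.3, -35.7]
ft_force: [0.1, -0.1, -0.4]
finger_gap: 64.0
grip_force: 0.0
```

Emit:
{"method": "step_arm", "body": {"targets": [[[0, 0, 0, 0, 0, 0], [0, 0, 0, 0, 0, 0], [0, 0, 0, 0, 0, 0], [0, 0, 0, 0, 0, 0], [0, 0, 0, 0, 0, 0], [0, 0, 0, 0, 0, 0], [0, 0, 0, 0, 0, 0]]], "fingers": 0.6, "newtons": 40}}

```text
time: 21.95
tool_pos: [578.8, -269.9, 80.9]
tcp_rot: [-161.0, -45.3, -35.7]
ft_force: [-4.8, 1.7, 4.2]
finger_gap: 49.4
grip_force: 45.4
```

```bash
python3 g.py;python3 - <<'E'
from h import *
s=snap('wrist','w16')
h=cv2.cvtColor(s['img'],cv2.COLOR_BGR2HSV);m=((h[...,1]<45)&(h[...,2]>130)).astype(np.uint8)
for nm,p in(('L fl ctr',(0,25,66)),('R fl ctr',(0,-25,54)),('collar',(0,-49,49))):print(nm,proj(s,wd(*p)).round(1))
for v in range(180,300,6): print(v,''.join('W' if m[v,x] else ('b' if h[v,x,1]>150 and h[v,x,2]>200 else ('#' if h[v,x,2]<60 else '.')) for x in range(120,430,3)))
E
```

```text
C [ 602.9 -274.4   60. ] tz [ 0.737 -0.129 -0.664] ty [-0.363 -0.903 -0.228]
130 ([-0.001, -0.001, 0.0], [-71.7, 12.1, 65.4]) [ 507.1 -257.7  146.3]
95 ([-0.001, -0.001, 0.0], [-45.9, 7.6, 42.2]) [ 532.9 -262.2  123.1]
32 ([-0.001, -0.001, 0.0], [0.5, -0.5, 0.4]) [ 579.3 -270.3   81.2]
[ 578.84712459 -269.85308802   80.88925157] [-42.1  -2.3 128.7  68.1  25.4  19. ] 49.36703046761061
L fl ctr [227.5 260.5]
R fl ctr [324.7 260.7]
collar [371.2 260.2]
180 WWWWWWWWWW.W............................................................................................
186 WWWW....................................................................................................
192 ........................................................................................................
198 ........................................................................................................
204 ........................................................................................................
210 .................................................................................................
[... 833 characters left out ...]
...........WWW.....WWWWWW.bbWWWWWWW...........
264 .................WWWWWWWWW##......WWW................................WWW#....##.WWW.bbWWWWWWW...........
270 ..................WWWWWW###.WWW.#.WWW................................WWW##.W.W####......................
276 .......................###.W.W.##.WWW................................WWW###W.WW.###.....................
282 ......................###...W.###.WW.................................WWW####W..W.###....................
288 ....................#####..WW#####WWW................................WWW####.WWW.####...................
294 ................###########..#####WWW................................WWW####.W.##########...............
```

Emit:
{"method": "step_arm", "body": {"targets": [[[-0.4, -0.9, 0, 0, 0, 0], [-1, -2.5, -0.2, 0, 0, 0], [-1.8, -4.5, -0.4, 0, 0, 0], [-2.6, -6.5, -0.6, 0, 0, 0], [-3.4, -8.5, -0.8, 0, 0, 0], [-4.2, -10.5, -1, 0, 0, 0], [-5, -12.5, -1.2, 0, 0, 0], [-5, -12.5, -1.2, 0, 0, 0]]]}}

```text
time: 22.67
tool_pos: [574.7, -282.4, 80.9]
tcp_rot: [-161.0, -45.4, -35.7]
ft_force: [-6.9, 3.0, 10.7]
finger_gap: 49.4
grip_force: 46.1
```

Emit:
{"method": "step_arm", "body": {"targets": [[[-4, 1.5, 2, 0, 0, 0], [-9, 3.6, 3.5, 0, 0, 0], [-14, 5.6, 5, 0, 0, 0], [-19, 7.6, 6.5, 0, 0, 0], [-25, 10, 10, 0, 0, 0], [-32, 13, 16, 0, 0, 0], [-40, 16, 24, 0, 0, 0], [-52, 21, 36, 0, 0, 0], [-66, 26, 52, 0, 0, 0], [-80, 32, 70, 0, 0, 0], [-90, 36, 90, 0, 0, 0], [-90, 36, 90, 0, 0, 0]]]}}

```text
time: 23.67
tool_pos: [483.2, -246.8, 173.1]
tcp_rot: [-161.2, -45.6, -35.6]
ft_force: [1.1, -0.9, -0.3]
finger_gap: 49.2
grip_force: 44.5
```

```bash
python3 - <<'E'
from h import *
st=r.sense();print(st['finger_gap'],st['ft_force'].round(1),st['joint_pos'].round(1))
# tray from w1 and w2
for f,l in(('w1',[(137,43),(265,90),(240,160),(120,122)]),('w2',[(381,105),(524,127),(494,213),(357,190)])):
    s=load(f);t=np.array([onz(s,*p,30) for p in l]);d=np.roll(t,-1,0)-t;print(f,t.mean(0).round(),np.degrees(np.arctan2(d[:,1],d[:,0])).round(1),np.hypot(d[:,0],d[:,1]).round())
for y in(0,2): print(y,rel(dead(y,0),[484,-35,160]))
E
```

```text
49.22364197468103 [ 1.1 -0.9 -0.3] [-50.8 -34.4 141.6  46.4  42.4  40. ]
w1 [485. -39.  30.] [ -87.5 -179.9   93.9    1.6] [185. 106. 182. 110.]
w2 [484. -35.  30.] [ -87.2 -177.3   91.4   -0.7] [177. 110. 184. 105.]
0 ([-0.056, 0.853, 0.453], [0.8, 211.8, -13.1])
2 ([-0.071, 0.853, 0.486], [0.8, 211.8, -13.1])
```

Emit:
{"method": "step_arm", "body": {"targets": [[[0, 3, 3, -0.008, 0.1, 0.055], [-2, 8, 6, -0.016, 0.2, 0.11], [-4, 15, 10, -0.025, 0.31, 0.17], [-6, 25, 15, -0.033, 0.41, 0.23], [-8, 40, 20, -0.04, 0.52, 0.29], [-10, 60, 25, -0.05, 0.62, 0.35], [-10, 85, 25, -0.06, 0.73, 0.41], [-10, 110, 25, -0.07, 0.853, 0.486], [-8, 140, 20, -0.071, 0.853, 0.486], [-4, 170, 10, -0.071, 0.853, 0.486], [0, 200, 0, -0.071, 0.853, 0.486], [1, 210, -13, -0.071, 0.853, 0.486]]]}}

```text
time: 24.67
tool_pos: [484.7, -32.3, 154.8]
tcp_rot: [-179.8, 0.3, 2.1]
ft_force: [0.5, 0.2, -1.5]
finger_gap: 49.0
grip_force: 44.4
```

```bash
python3 - <<'E'
from h import *
print(rel(dead(2,0),[484.5,-37,73]),r.sense()['tool_pos'],r.sense()['finger_gap'])
s=snap('wrist','w17');h=cv2.cvtColor(s['img'],cv2.COLOR_BGR2HSV);m=((h[...,1]<45)&(h[...,2]>130)).astype(np.uint8)
t=r.sense()['tool_pos'];a=np.radians(2);Y=np.array([-np.sin(a),np.cos(a),0])
for yy in(-66,-49,-25,0,25,54,64):print(yy,proj(s,t+[0,0,-30]+yy*Y).round(1))
for v in range(220,330,5): print(v,''.join('W' if m[v,x] else ('b' if h[v,x,1]>150 and h[v,x,2]>180 and 18<h[v,x,0]<32 else ('#' if h[v,x,2]<60 else '.')) for x in range(100,450,3)))
E
```

```text
([-0.004, -0.006, -0.002], [-0.2, -4.7, -81.8]) [484.65397137 -32.33041478 154.80488217] 48.95322490195634
-66 [396.2 262.4]
-49 [364.6 262.3]
-25 [320.  262.2]
0 [273.6 262. ]
25 [227.2 261.9]
54 [173.4 261.7]
64 [154.9 261.7]
220 ..........................................WW...............................WW........................................
225 .........................................WWW...............................WWW.......................................
230 .........................................WWW...............................WWW.......................................
235 .........................................WWW...............................WWW.......................................
240 .........................................WWW...............................WWW.......................................
245 .........................................WW.................................WW.......................................
250 .........................WWWWWWWWWWWWWWWWWW.................................WWW......................................
255 ..............
[... 1111 characters left out ...]
#############.WWW................................WW.##################.WWWWWWW#########...
305 WW############WWWW..#####################WWW...............................WWW######################.....############
310 #########################################WWW...............................WWW#######################################
315 ########################################.WWW...............................WWW.######################################
320 ########################################..WW...............................WW..######################################
325 #######################################...WWW.............................WW....#####################################
```

Emit:
{"method": "step_arm", "body": {"targets": [[[0, -4.5, -15, 0, -0.006, 0], [0, -4.5, -32, 0, -0.006, 0], [0, -4.5, -48, 0, -0.006, 0], [0, -4.5, -60, 0, -0.006, 0], [0, -4.5, -69, 0, -0.006, 0], [0, -4.5, -75, 0, -0.006, 0], [0, -4.5, -78, 0, -0.006, 0], [0, -4.5, -80, 0, -0.006, 0], [0, -4.5, -80, 0, -0.006, 0], [0, -4.5, -80, 0, -0.006, 0]]]}}

```text
time: 25.55
tool_pos: [485.3, -40.9, 77.2]
tcp_rot: [-179.9, -0.2, 1.9]
ft_force: [-0.1, -0.3, -0.8]
finger_gap: 48.8
grip_force: 44.4
```

Not touching yet (z 77); lower gently until contact.

Emit:
{"method": "step_arm", "body": {"targets": [[[0, 2, -1.5, 0, 0, 0], [0, 3, -3, 0, 0, 0], [0, 3, -4.5, 0, 0, 0], [0, 3, -6, 0, 0, 0], [0, 3, -6, 0, 0, 0]]]}}

```text
time: 25.97
tool_pos: [485.9, -37.5, 72.6]
tcp_rot: [-179.9, -0.2, 1.9]
ft_force: [-5.8, 3.5, 15.7]
finger_gap: 49.1
grip_force: 46.5
```

Contact with the floor (15.7 N). Ease up a touch, release, and lift away.

Emit:
{"method": "step_arm", "body": {"targets": [[[0, 0, 1, 0, 0, 0], [0, 0, 1, 0, 0, 0]]]}}

```text
time: 26.13
tool_pos: [485.6, -37.5, 72.7]
tcp_rot: [-179.9, -0.2, 1.9]
ft_force: [-2.3, 2.4, 8.1]
finger_gap: 49.1
grip_force: 45.5
```

Emit:
{"method": "step_arm", "body": {"targets": [[[0, 0, 0, 0, 0, 0], [0, 0, 0, 0, 0, 0], [0, 0, 0, 0, 0, 0], [0, 0, 0, 0, 0, 0], [0, 0, 0, 0, 0, 0], [0, 0, 0, 0, 0, 0], [0, 0, 0, 0, 0, 0]]], "fingers": -1}}

```text
time: 26.72
tool_pos: [484.7, -37.8, 71.4]
tcp_rot: [-179.9, -0.1, 1.9]
ft_force: [0.5, 0.6, 0.1]
finger_gap: 85.5
grip_force: 0.0
```

Emit:
{"method": "step_arm", "body": {"targets": [[[0, 0, 8, 0, 0, 0], [0, 0, 22, 0, 0, 0], [0, 0, 45, 0, 0, 0], [-5, 0, 75, 0, 0, 0], [-15, 0, 105, 0, 0, 0], [-30, 0, 140, 0, 0, 0], [-45, 0, 175, 0, 0, 0], [-60, 0, 210, 0, 0, 0], [-60, 0, 210, 0, 0, 0], [-60, 0, 210, 0, 0, 0], [-60, 0, 210, 0, 0, 0]]]}}

```text
time: 27.63
tool_pos: [424.9, -37.8, 282.0]
tcp_rot: [-179.9, -0.2, 1.9]
ft_force: [-0.3, -0.3, -0.1]
finger_gap: 85.4
grip_force: 0.0
```

```bash
python3 - <<'E'
from h import *
s=snap('wrist','w18');print(r.sense()['tool_pos'],r.sense()['ft_force'].round(1))
h=cv2.cvtColor(s['img'],cv2.COLOR_BGR2HSV);m=((h[...,1]<45)&(h[...,2]>130)).astype(np.uint8)
P=lambda x,y,z:proj(s,[x,y,z]).round(1)
print('tray c',P(484.5,-37,40),'tips',P(484.5,27,40),P(484.5,-103,40),'flanges',P(484.5,-12,40),P(484.5,-62,40),'walls x',P(429,-37,30),P(540,-37,30))
u,v=P(484.5,-37,40).astype(int)
for y in range(v-60,v+70,4): print(y,''.join('W' if m[y,x] else ('b' if h[y,x,1]>150 and h[y,x,2]>200 and 20<h[y,x,0]<32 else ('#' if h[y,x,2]<60 else '.')) for x in range(u-110,u+110,2)))
E
```

```text
[424.5034701  -37.66152986 280.89544874] [ 0.2  0.1 -0.1]
tray c [276.9 134.3] tips [220.3 132.3] [335.2 136.3] flanges [254.8 133.5] [299. 135.] walls x [275.4 181.3] [278.6  82.7]
74 ..............................................................................................................
78 ..............................................................................................................
82 ..............................................................................................................
86 ..............................................................................................................
90 ..............................................................................................................
94 ..............................................................................................................
98 ..............................................................................................................
102 ..............................................................................................................
106 .
[... 2169 characters left out ...]
..........
182 ..............................................................................................................
186 ..............................................................................................................
190 ..............................................................................................................
194 ..W.......W...................................................................................................
198 WWWWWW..WWWW..................................................................................................
202 WWWWWWWWWWWW.....................................................................................WWWWWWW......
```

The reel lies centred in the tray (flanges at 255 and 300 px, where predicted), nothing touched by the arm.

```bash
python3 -c "
from bench import r
print(r.hand_in())"
```

```text
the job is handed in; nothing more can be done
None
```

The job is handed in at about 27.6 s of the 66 s allowed. The spindle was pressed and dropped clear of the lug, the fork went back on its rest, and the reel lies centred lengthwise in the tray, as far as the pictures and force readings show; `hand_in` returned no verdict.

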